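# Index the laser-marking carousel to the red canister

## Task

Push the round aluminium carousel around by its rim, where the blue pegs are there for the fingers, until the red canister stands at the front, lined up with the yellow arrow, then leave the carousel at rest and move the hand clear. Do not touch, lift or tip any of the canisters, and leave the other things on the bench alone.

Things in the scene. Friction and masses are not known exactly. Their poses are not given: they have to be found in the camera images.
- hub (a point): the carousel's axis at the disc's upper face, 50 mm above the bench; z up; the frame turns with the disc. The disc is bare aluminium, 244 mm across, 14 mm thick, on a fixed dark round foot 250 mm across; in its middle is a dark hub cap 40 mm across, up to 16 mm high
- carousel (a joint): how far the disc has turned about its vertical axis since the start, rad, positive counter-clockwise seen from above. It turns either way, three turns and more; friction about 0.08 N m holds it where it is left, so about 1 N at the rim turns it, and pushed slowly it neither coasts nor springs back
- rim_peg (a point): top centre of one of the six alike blue upright rim pegs, 12 mm in diameter, rising 30 mm above the disc (80 mm above the bench), at radius 112 mm; it turns with the disc. The pegs stand every 60 degrees, midway between the nests: at 30, 90, 150, 210, 270 and 330 degrees counter-clockwise from the hub frame's x axis
- nest (a point): centre of one of the six nests, on the disc's upper face, turning with the disc. Each nest is three steel pins 6 mm in diameter and 10 mm high around a canister; the nests lie at radius 70 mm at 0, 60, 120, 180, 240 and 300 degrees counter-clockwise from the hub frame's x axis. Five hold a canister, one is empty; which holds which varies
- arrow (a point): tip of the yellow arrow, 46 mm above the bench and 127 mm from the axis. The arrow is fixed to the foot just outside the disc on the robot's side, lower than the disc's upper face, runs outward to 184 mm from the axis and points at the axis
- red_canister: the red canister, a loose upright cylinder 30 mm in diameter and 55 mm tall, standing on the disc between three short pins of one of the nests, about 1 mm free; origin at the centre of its underside, z up; its yaw means nothing
- silver_canister_a: a bare aluminium canister, a loose upright cylinder 30 mm in diameter and 55 mm tall, standing on the disc between three short pins of one of the nests, about 1 mm free; origin at the centre of its underside, z up; its yaw means nothing
- silver_canister_b: the other bare aluminium canister, a loose upright cylinder 30 mm in diameter and 55 mm tall, standing on the disc between three short pins of one of the nests, about 1 mm free; origin at the centre of its underside, z up; its yaw means nothing
- black_canister_a: a black canister, a loose upright cylinder 30 mm in diameter and 55 mm tall, standing on the disc between three short pins of one of the nests, about 1 mm free; origin at the centre of its underside, z up; its yaw means nothing
- black_canister_b: the other black canister, a loose upright cylinder 30 mm in diameter and 55 mm tall, standing on the disc between three short pins of one of the nests, about 1 mm free; origin at the centre of its underside, z up; its yaw means nothing
- front_place (a point): the front place, fixed: the point at the height of the disc's upper face (50 mm above the bench), 70 mm from the axis, on the line from the axis to the yellow arrow, where the middle of the red canister's underside belongs
- screwdriver: a screwdriver lying on the bench to the robot's right, bystander
- wrench: a steel wrench lying on the bench to the robot's right, bystander
- tape_roll: a green ring-shaped roll, 90 mm across and 24 mm high, on the bench to the robot's left, bystander
- steel_blank: a flat steel plate 85 x 54 x 6 mm on the bench to the robot's left, bystander
Things that resemble listed ones, but are neither listed nor needed, are in the scene too. What is shaped like the black_canister_a but turquoise is not meant. What is shaped like the black_canister_b but turquoise is not meant.

How it is judged:
By the outcome, as a careful person would: the job done as asked, in the order asked, and still so for the second after the job is handed in, with the robot touching nothing.
It also fails if it takes over 64 s, if anything falls off the work surface, if the arm or the gripper's body presses on something with over 40 N, if the wrist force passes 120 N, or if a joint passes its speed limit or range.

## Robot

A 7-joint arm with a two-finger parallel gripper is mounted at the origin on the work surface. World frame = base frame: x ahead of the robot, y to its left, z up, the work surface at z = 0. Lengths are in mm, angles in rad, forces in N, time in s.
With the tool pointing down it reaches from about 400 to 850 mm from the base axis. Payload 4.4 kg.
Tool frame: the origin (TCP) lies on the centre line of the jaws, within the pads' length; the fingertips stand 25 mm ahead of it and the grasp point (between the pads) lies 6 mm ahead of it; z points along the fingers, y is the direction in which the jaws open and shut (so a half turn about z gives the same grasp; the last joint's range is limited). The gripper opens to 94 mm and grips with 3 to 60 N. Pads are 16 mm wide; open, the fingers measure 119 mm over their backs; the gripper's body (75 mm by 177 mm) begins 78 mm behind the grasp point.
Start: joints at [1.043, 0.628, 0.038, 1.517, -0.027, 0.996, -0.02], TCP at [289.642, -581.915, 230.478] pointing down, gripper open.
Joint ranges: [-3.06, 3.06], [-0.37, 2.12], [-1.25, 1.32], [0.18, 2.47], [-1.1, 4.24], [0.23, 1.98], [-2.94, 2.94]. Speed limits (rad/s): [2.57, 2.57, 3.14, 3.14, 3.14, 3.14, 3.14].

## Interface

Orientations are given as a rotation vector (axis times angle).
In Python, from workcell import manip gives the robot as it stands.
- The arm moves only by the tool carry_out, never from a script. Its argument "deltas" is a list of rows, each a list of 4 numbers: the shift along the tool's x, y, z in m, then the turn about the tool's z in rad. A call has 1 to 20 rows; each row is the pose to reach, as a shift and turn from the pose measured when the call began, along the tool's axes at that moment; what a row does not reach only later rows make up. A row lasts 1/12 s, in which the tool goes at most 41.7 mm and 7.16 degrees, less where a joint would pass 70% of its speed; a pose out of reach is approached as far as the arm can. A call with a gripper value outside its range is refused whole. "fingers" is the closure, from 0 (fully open) to 1 (shut), set as the call begins (left out, the last holds). The fingers move at their own pace and stop on an object; the grip force is fixed at half the most. Time passes only in rows, so rows that repeat a pose let the fingers close. It gives the time, the measured TCP pose, the force and the opening at its end, in the units of the state.
- manip.get_obs(): the state, without advancing time (a new reading comes with each control period).
- manip.capture(name): name is "scene" or "side" or "wrist"; returns the picture (480x640x3 uint8, red, green, blue); there is no depth.
- manip.get_calibration(name): a dict with "intrinsics" (3x3 intrinsics, pixels), "xyz" and "attitude" of the camera in the world; the wrist camera has in their place "hand_eye" (4x4, takes a point from camera to tool coordinates, whose origin is the TCP and whose axes are the flange's). Camera axes: x right, y down, z forward; pixel columns grow to the right and rows downward; lengths in mm; the calibration is good to about 2 mm. The wrist camera is an equidistant fisheye: a pixel r from the principal point sees the ray r / f radians off the axis. A picture is of the moment at which its call begins: read the wrist's pose just before it. get_calibration takes no time and is no camera call.
- manip.hand_in(): hands the job in, once; it reports no verdict.
The state is a dict: "time_s": time; "joint_positions": joint angles; "joint_vel": joint speeds; "tau": joint torques, N m; "eef_pos": TCP position; "tool_rot": TCP orientation; "wrist_force": force on the tool from outside, world axes, zero at the start; "torque": the same for the moment, N m; "opening": opening from 0.0 (shut) to 1.0 (fully open).
Only numpy, scipy, OpenCV 4.12 (cv2) and the standard library are available. Lean on these libraries where they do the work, as an engineer would, in place of code of your own. Each camera call takes 0.05 s, during which the arm holds its last target. There are 200 camera calls.

## Working session

There is one attempt and no reset: what is moved stays moved. The work goes in short steps, Python scripts to look and compute and a tool call to move; the robot and the scene stay as the last step left them, time stands still between calls to the robot, and variables do not carry over. Pictures are saved under pics/ and viewed, about 8 in all and at most 12, crops included, and the job is handed in when it is done.

Besides the shell and the picture viewer there is one more tool, called after "Call:" in YAML: its name, and indented under it one key for each argument. carry_out: Moves the arm, as the interface text tells. Its arguments: {"type":"object","properties":{"deltas":{"type":"array","items":{"type":"array","items":{"type":"number"}}},"fingers":{"type":"number"}},"required":["deltas"]}

```bash
mkdir -p pics
python3 - <<'E'
from workcell import manip
import cv2
for n in ("scene","side"):
    c=manip.get_calibration(n);print(n,c)
    cv2.imwrite(f"pics/{n}0.png",manip.capture(n)[:,:,::-1])
o=manip.get_obs();print(o)
print(manip.get_calibration("wrist"))
E
```

```text
scene {'intrinsics': array([[606.8575322 ,   0.        , 308.88195554],
       [  0.        , 606.8575322 , 242.62025865],
       [  0.        ,   0.        ,   1.        ]]), 'xyz': array([1842.52519   , -647.36730946,  997.90083892]), 'attitude': array([-1.8858842 , -1.16371119,  0.66776366])}
side {'intrinsics': array([[599.33528269,   0.        , 323.14698927],
       [  0.        , 599.33528269, 237.23377238],
       [  0.        ,   0.        ,   1.        ]]), 'xyz': array([  39.06681336,  696.6002751 , 1012.85372708]), 'attitude': array([-0.87502939,  2.5950078 , -1.02344065])}
{'time_s': 0.1, 'joint_positions': array([ 1.043171  ,  0.62922871,  0.03845804,  1.51826801, -0.02704252,
        0.99633622, -0.01999468]), 'joint_vel': array([-0.00080678, -0.00128225,  0.00162436, -0.0031478 , -0.00099515,
       -0.00104812, -0.00101376]), 'tau': array([ 2.13793559e-03, -5.50788438e+01,  1.14745080e+00, -1.87115103e+01,
       -5.20886981e-02,  1.92440586e-02,  4.24921768e-05]), 'eef_pos': array([ 289.40556278, -581.37869197,  229.66245271]), 'tool_rot': array([-3.05658359e+00, -7.18575892e-01,  6.01314781e-04]), 'wrist_force': array([ 0.23852404, -0.98097034, -0.74150236]), 'torque': array([-0.0410724 , -0.02273874, -0.00029066]), 'opening': 0.9976969305277301}
{'intrinsics': array([[371.64829954,   0.        , 323.13226237],
       [  0.        , 371.64829954, 238.11466421],
       [  0.        ,   0.        ,   1.        ]]), 'hand_eye': array([[-3.50434941e-04, -9.68511636e-01, -2.48968048e-01,
         7.23126531e+01],
       [ 9.99999678e-01, -5.19015764e-04,  6.11475968e-04,
        -1.38523531e+00],
       [-7.21439932e-04, -2.48967754e-01,  9.68511506e-01,
        -1.52731987e+02],
       [ 0.00000000e+00,  0.00000000e+00,  0.00000000e+00,
         1.00000000e+00]])}
```

View pics/scene0.png

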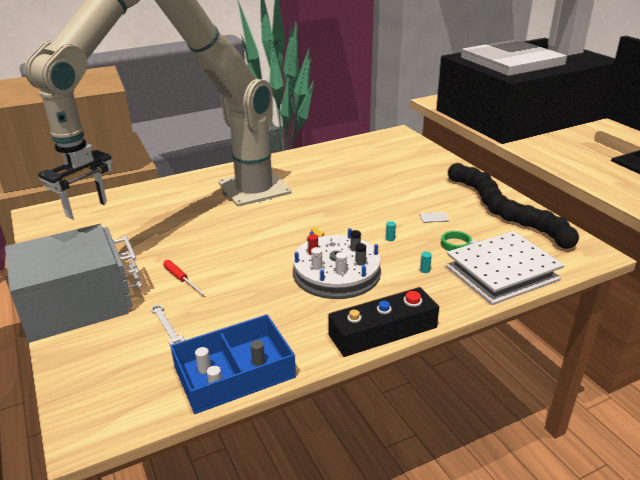

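View pics/side0.png

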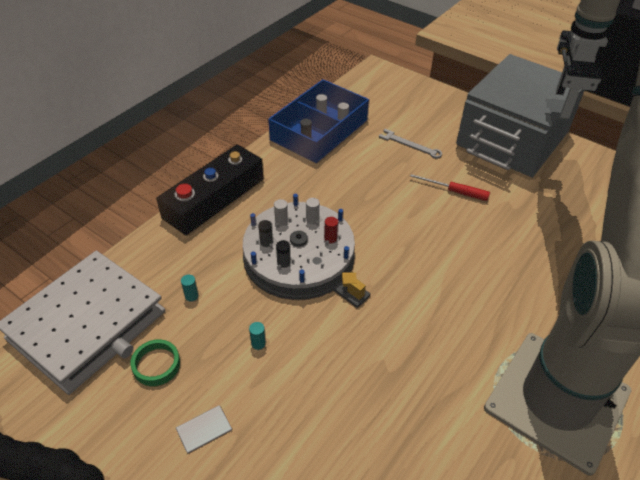

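```bash
cat > h.py <<'E'
import numpy as np,cv2
from scipy.spatial.transform import Rotation as R
from workcell import manip
def ray(n,u,v,z):
    c=manip.get_calibration(n);K=c["intrinsics"];d=R.from_rotvec(c["attitude"]).apply(np.linalg.solve(K,[u,v,1.]))
    p=c["xyz"];return p+d*(z-p[2])/d[2]
def proj(n,P):
    c=manip.get_calibration(n);p=R.from_rotvec(c["attitude"]).inv().apply(np.atleast_2d(P)-c["xyz"])@c["intrinsics"].T
    return p[:,:2]/p[:,2:]
E
python3 - <<'E'
from h import *
a=cv2.imread("pics/side0.png")[185:310,230:380];cv2.imwrite("pics/c1.png",cv2.resize(a,None,fx=5,fy=4.8,interpolation=cv2.INTER_CUBIC) if 0 else cv2.resize(a,None,fx=4.8,fy=4.8,interpolation=cv2.INTER_CUBIC))
E
```

```text
(no output)
```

View pics/c1.png

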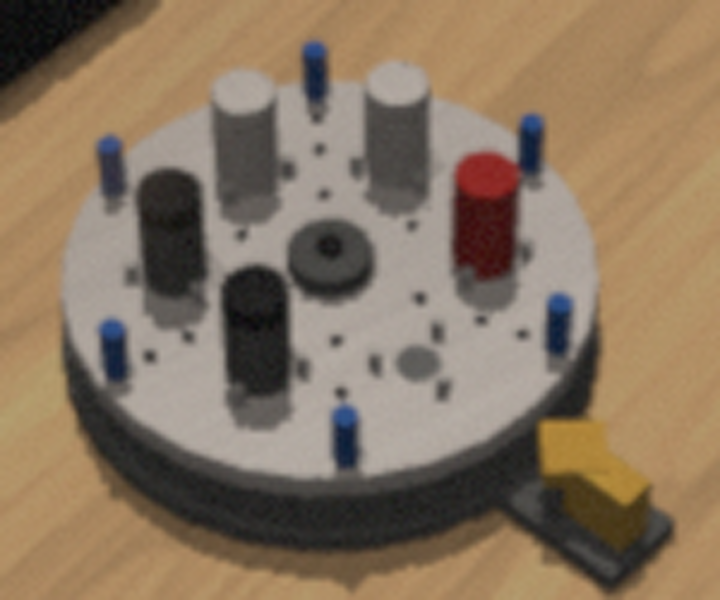

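Run:
```python
from h import *
f=lambda u,v,z:ray("side",230+(u+.5)/4.8-.5,185+(v+.5)/4.8-.5,z)
P=np.array([f(u,v,80) for u,v in [(532,122),(315,49),(110,144),(112,328),(345,414),(560,301)]])
c=P[:,:2].mean(0);print("c",c,"cap",f(331,240,66))
d=P[:,:2]-c;print("r",np.hypot(*d.T),"ang",np.degrees(np.arctan2(d[:,1],d[:,0])))
for n,q in dict(red=f(486,172,105),arr=f(540,425,46),tail=f(630,503,46)).items():
    e=q[:2]-c;print(n,q.round(1),np.hypot(*e),np.degrees(np.arctan2(e[1],e[0])))
o=manip.get_obs();print(R.from_rotvec(o["tool_rot"]).as_matrix().round(3))
```

```text
c [599.9354075   15.80694787] cap [600.41442484  14.36971828  66.        ]
r [111.84159513 111.99962773 111.74453175 112.19037547 111.76512031
 111.80416774] ang [-108.09677985  -47.98531689   12.12400164   72.14493245  131.91076435
 -167.65241504]
red [548.8 -31.5 105. ] 69.66730100517702 -137.24073336331136
arr [472.2  30.4  46. ] 128.58201093904788 173.49030848574836
tail [417.   41.7  46. ] 184.76977794955758 171.93007601279075
[[ 0.895  0.446 -0.001]
 [ 0.446 -0.895  0.002]
 [ 0.    -0.002 -1.   ]]
```

Call:
carry_out:
  deltas:
    - [0, 0, -0.04, 0]
    - [0, 0, -0.08, 0]
    - [0, 0, -0.12, 0]
    - [0.033, -0.022, -0.12, -0.1]
    - [0.066, -0.045, -0.12, -0.2]
    - [0.1, -0.067, -0.12, -0.3]
    - [0.133, -0.09, -0.12, -0.4]
    - [0.166, -0.112, -0.12, -0.5]
    - [0.2, -0.135, -0.12, -0.6]
    - [0.233, -0.157, -0.12, -0.7]
    - [0.266, -0.18, -0.12, -0.796]
    - [0.3, -0.203, -0.12, -0.796]
    - [0.333, -0.225, -0.12, -0.796]
    - [0.366, -0.248, -0.12, -0.796]
    - [0.4, -0.27, -0.12, -0.796]
    - [0.433, -0.293, -0.12, -0.796]
    - [0.466, -0.315, -0.12, -0.796]
    - [0.466, -0.315, -0.08, -0.796]
    - [0.466, -0.315, -0.04, -0.796]
    - [0.466, -0.315, 0.0, -0.796]
  fingers: 0.7

```text
time_s: 1.77
eef_pos: [566.6, -90.7, 229.0]
tool_rot: [-2.538, -1.85, -0.002]
wrist_force: [-0.4, -1.3, -0.1]
opening: 0.301
```

Run:
```python
from h import *
o=manip.get_obs();print(o["time_s"],o["eef_pos"],o["opening"]);print(R.from_rotvec(o["tool_rot"]).as_matrix().round(3))
cv2.imwrite("pics/w1.png",manip.capture("wrist")[:,:,::-1])
```

```text
1.7667 [566.58819793 -90.68325525 229.01762012] 0.3007109966653953
[[ 0.306  0.952  0.001]
 [ 0.952 -0.306  0.001]
 [ 0.001  0.    -1.   ]]
```

View pics/w1.png

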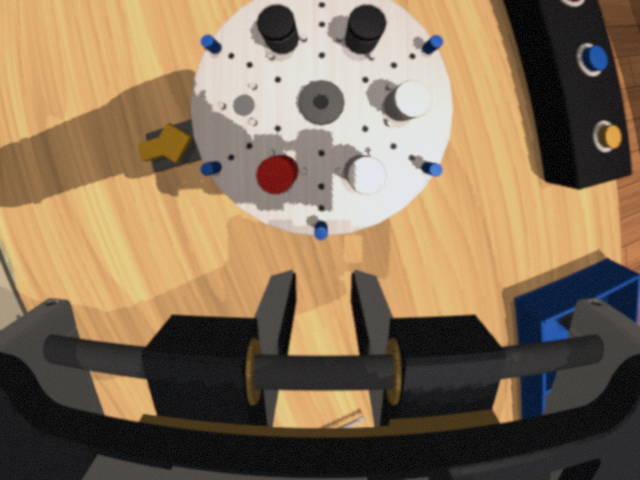

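```bash
cat >> h.py <<'E'
def wr(o,u,v,z):
    c=manip.get_calibration("wrist");K=c["intrinsics"];x=(u-K[0,2])/K[0,0];y=(v-K[1,2])/K[1,1];r=np.hypot(x,y)
    T=c["hand_eye"];d=T[:3,:3]@[np.sin(r)*x/r,np.sin(r)*y/r,np.cos(r)]
    M=R.from_rotvec(o["tool_rot"]);p=o["eef_pos"]+M.apply(T[:3,3]);d=M.apply(d);return p+d*(z-p[2])/d[2]
E
python3 - <<'E'
from h import *
o=manip.get_obs();cp=wr(o,321,102,66)
print("cap",cp)
for n,a in dict(peg=(321,231,80),p2=(208,168,80),p3=(209,43,80),red=(277,174,105),tip=(191,142,46),tail=(140,148,46)).items():
    q=wr(o,*a);e=q-cp;print(n,q.round(1),np.hypot(*e[:2]),np.degrees(np.arctan2(e[1],e[0])))
a=cv2.imread("pics/w1.png")[90:200,120:270];cv2.imwrite("pics/c2.png",cv2.resize(a,None,fx=5,fy=5,interpolation=cv2.INTER_CUBIC))
E
```

```text
cap [589.70487996  13.5084271   66.        ]
peg [557.7 -86.4  80. ] 104.91998177616762 -107.76797483074205
p2 [486.1  -7.9  80. ] 105.7494302907795 -168.34344187950177
p3 [519.4  91.2  80. ] 104.77564646946038 132.10908706194914
red [542.7 -30.6 105. ] 64.48023273009767 -136.84207944743136
tip [467.2  22.1  46. ] 122.84886762876646 175.9797145005075
tail [414.9  36.9  46. ] 176.33005334997782 172.37994504936444
```

View pics/c2.png

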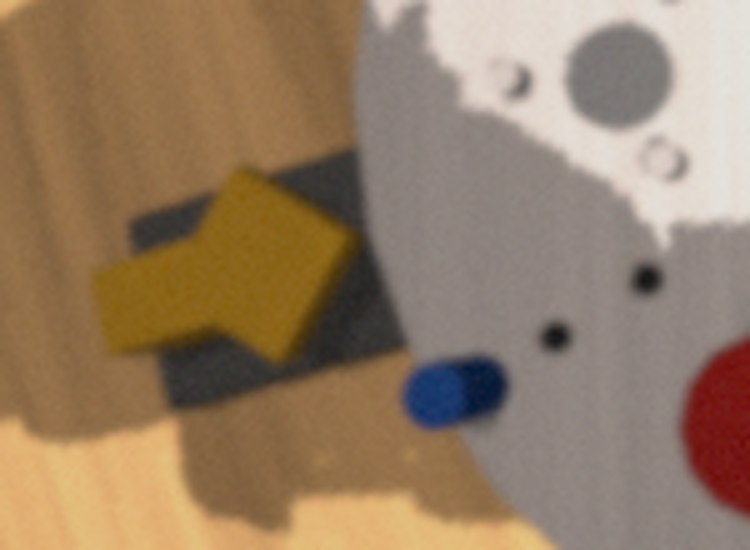

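Run:
```python
from h import *
o=manip.get_obs();print(o["time_s"],o["eef_pos"],o["opening"])
o={"eef_pos":np.array([566.588,-90.683,229.018]),"tool_rot":R.from_matrix([[.306,.952,.001],[.952,-.306,.001],[.001,0,-1]]).as_rotvec()}
cp=wr(o,321,102,66)
print("cap",cp)
for n,a in dict(peg=(321,231,80),p2=(208,168,80),p3=(209,43,80),red=(277,174,105),tip=(191.5,138,46),tail=(140.5,152.3,46)).items():
    q=wr(o,*a);e=q-cp;print(n,q.round(1),np.hypot(*e[:2]),np.degrees(np.arctan2(e[1],e[0])))
```

```text
1.8167 [560.91934507 -90.95686828 220.92419629] 0.29686550190654737
cap [597.90465378  14.40422902  66.        ]
peg [564.9 -88.2  80. ] 107.82116510338922 -107.84459242434917
p2 [491.7  -7.6  80. ] 108.44851233271301 -168.2754746085069
p3 [525.7  93.9  80. ] 107.40281022059146 132.26630762467624
red [549.  -30.9 105. ] 66.66226128512818 -137.23569126232485
tip [474.9  26.2  46. ] 123.54441408649349 174.53284988905241
tail [419.4  33.5  46. ] 179.50822795718636 173.8896693021588
```

Call:
carry_out:
  deltas:
    - [0.0015, 0.0045, 0.02, 0]
    - [0.0015, 0.0045, 0.04, 0]
    - [0.0015, 0.0045, 0.06, 0]
    - [0.0015, 0.0045, 0.08, 0]
    - [0.0015, 0.0045, 0.08, 0]
    - [0.0015, 0.0045, 0.08, 0]
    - [0.0015, 0.0045, 0.08, 0]

```text
time_s: 2.4
eef_pos: [565.5, -90.8, 142.3]
tool_rot: [-2.532, -1.844, 0.013]
wrist_force: [0.1, 1.2, -0.9]
opening: 0.298
```

Run:
```python
from h import *
o=manip.get_obs();print(o["time_s"],o["eef_pos"],o["joint_vel"].round(3),o["opening"]);print(R.from_rotvec(o["tool_rot"]).as_matrix().round(3))
cv2.imwrite("pics/w2.png",manip.capture("wrist")[:,:,::-1])
```

```text
2.4 [565.47108541 -90.78951526 142.27800036] [ 0.001 -0.014 -0.003 -0.003  0.001 -0.009 -0.001] 0.2983046968969457
[[ 0.307  0.952 -0.013]
 [ 0.952 -0.307  0.003]
 [-0.001 -0.013 -1.   ]]
```

View pics/w2.png

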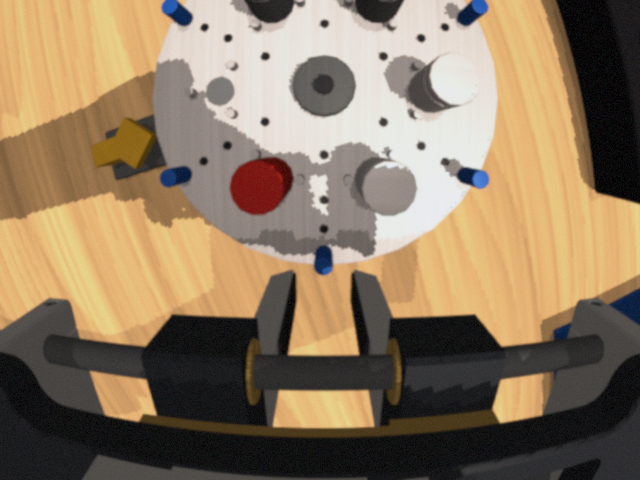

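Call:
carry_out:
  deltas:
    - [0, 0, 0.015, 0]
    - [0, 0, 0.03, 0]
    - [0, 0, 0.045, 0]
    - [0, 0, 0.058, 0]
    - [0, 0, 0.058, 0]
    - [0, 0, 0.058, 0]
    - [0, 0, 0.058, 0]

```text
time_s: 3.03
eef_pos: [566.1, -90.7, 86.0]
tool_rot: [-2.533, -1.845, 0.01]
wrist_force: [-0.1, 0.4, -0.2]
opening: 0.305
```

Call:
carry_out:
  deltas:
    - [0, -0.0024, 0, 0.022]
    - [0.0001, -0.0049, 0, 0.044]
    - [0.0002, -0.0073, 0, 0.065]
    - [0.0004, -0.0098, 0, 0.087]
    - [0.0007, -0.0122, 0, 0.109]
    - [0.001, -0.0146, 0, 0.131]
    - [0.0013, -0.017, 0, 0.153]
    - [0.0017, -0.0194, 0, 0.175]
    - [0.0022, -0.0219, 0, 0.196]
    - [0.0027, -0.0242, 0, 0.218]
    - [0.0032, -0.0266, 0, 0.24]
    - [0.0038, -0.029, 0, 0.262]
    - [0.0045, -0.0313, 0, 0.284]
    - [0.0052, -0.0337, 0, 0.305]
    - [0.0059, -0.036, 0, 0.327]
    - [0.0068, -0.0383, 0, 0.349]
    - [0.0076, -0.0406, 0, 0.371]
    - [0.0085, -0.0429, 0, 0.393]
    - [0.0095, -0.0451, 0, 0.415]
    - [0.0105, -0.0473, 0, 0.436]

```text
time_s: 4.7
eef_pos: [524.0, -66.1, 86.4]
tool_rot: [-2.875, -1.251, 0.012]
wrist_force: [0.7, -0.8, -1.2]
opening: 0.299
```

Run:
```python
from h import *
o=manip.get_obs();print(o["time_s"],o["eef_pos"],o["wrist_force"],o["opening"]);M=R.from_rotvec(o["tool_rot"]).as_matrix();print(M.round(3))
d=o["eef_pos"][:2]-[600,15.6];print(np.hypot(*d),np.degrees(np.arctan2(d[1],d[0])),np.degrees(np.arctan2(M[1,0],M[0,0])))
cv2.imwrite("pics/s2.png",cv2.resize(manip.capture("side")[185:310,230:380,::-1],None,fx=4.8,fy=4.8,interpolation=cv2.INTER_CUBIC))
```

```text
4.7 [524.0150679  -66.09740304  86.42344646] [ 0.69220224 -0.79374285 -1.24988264] 0.29934461321960243
[[ 0.682  0.732 -0.01 ]
 [ 0.732 -0.682  0.003]
 [-0.005 -0.009 -1.   ]]
111.5713922524357 -132.9252121086013 47.01989821699807
```

View pics/s2.png

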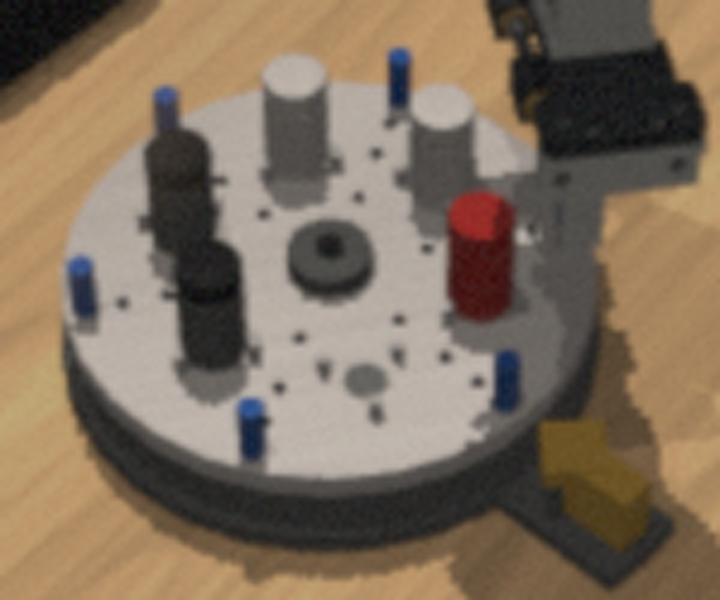

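Call:
carry_out:
  deltas:
    - [0, -0.0024, 0, 0.022]
    - [0.0001, -0.0049, 0, 0.044]
    - [0.0002, -0.0073, 0, 0.065]
    - [0.0004, -0.0098, 0, 0.087]
    - [0.0007, -0.0122, 0, 0.109]
    - [0.001, -0.0146, 0, 0.131]
    - [0.0013, -0.017, 0, 0.153]
    - [0.0017, -0.0194, 0, 0.175]
    - [0.0022, -0.0219, 0, 0.196]
    - [0.0027, -0.0242, 0, 0.218]
    - [0.0032, -0.0266, 0, 0.24]
    - [0.0038, -0.029, 0, 0.262]
    - [0.0045, -0.0313, 0, 0.284]
    - [0.0052, -0.0337, 0, 0.305]
    - [0.0059, -0.036, 0, 0.327]
    - [0.0063, -0.0371, 0, 0.338]
    - [0.0068, -0.0383, 0, 0.349]
    - [0.0068, -0.0383, 0, 0.349]
    - [0.0068, -0.0383, 0, 0.349]
    - [0.0068, -0.0383, 0, 0.349]

```text
time_s: 6.42
eef_pos: [500.0, -34.4, 86.7]
tool_rot: [-3.049, -0.732, 0.015]
wrist_force: [0.6, 0.2, -0.3]
opening: 0.3
```

Run:
```python
from h import *
o=manip.get_obs();print(o["time_s"],o["eef_pos"],o["wrist_force"],o["opening"]);M=R.from_rotvec(o["tool_rot"]).as_matrix();print(M.round(3))
d=o["eef_pos"][:2]-[600,15.6];print(np.hypot(*d),np.degrees(np.arctan2(d[1],d[0])),np.degrees(np.arctan2(M[1,0],M[0,0])))
cv2.imwrite("pics/s3.png",cv2.resize(manip.capture("side")[185:310,230:380,::-1],None,fx=4.8,fy=4.8,interpolation=cv2.INTER_CUBIC))
```

```text
6.4167 [500.003872   -34.41817813  86.70288496] [ 0.57493424  0.23881377 -0.27961424] 0.29981102996367837
[[ 0.891  0.454 -0.011]
 [ 0.454 -0.891  0.003]
 [-0.008 -0.008 -1.   ]]
111.80806660637315 -153.42572956938352 27.0116145883218
```

View pics/s3.png

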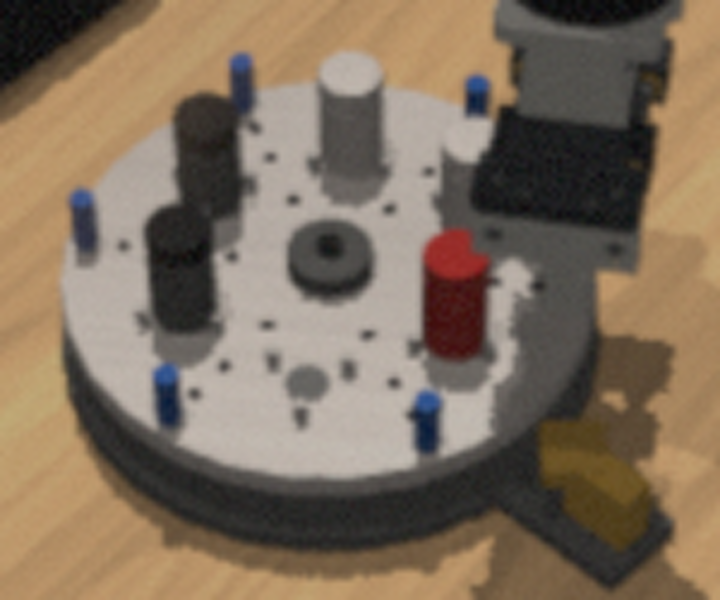

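Run:
```python
from h import *
o={"eef_pos":np.array([565.471,-90.790,142.278]),"tool_rot":R.from_matrix([[.307,.952,-.013],[.952,-.307,.003],[-.001,-.013,-1]]).as_rotvec()}
c=np.array([600,15.6]);A=lambda q:(np.hypot(*(q[:2]-c)).round(1),np.degrees(np.arctan2(q[1]-c[1],q[0]-c[0])).round(2),q.round(1))
print("cap",wr(o,323.5,84,66),"peg",A(wr(o,324,267,80)))
a=cv2.imread("pics/w2.png")[110:180,80:165]
h=cv2.cvtColor(a,cv2.COLOR_BGR2HSV)
m=cv2.inRange(h,(18,200,60),(32,255,255));m=cv2.morphologyEx(m,cv2.MORPH_OPEN,np.ones((3,3)))
k=max(cv2.findContours(m,0,1)[0],key=cv2.contourArea)
for p in cv2.approxPolyDP(k,2,True)[:,0]: print(p+[80,110],A(wr(o,*(p+[80,110]),46)))
cv2.imwrite("pics/c3.png",cv2.resize(a,None,fx=8,fy=8,interpolation=cv2.INTER_CUBIC))
f=lambda u,v,z:ray("side",230+(u+.5)/4.8-.5,185+(v+.5)/4.8-.5,z)
P=[f(u,v,80) for u,v in [(241,61),(83,197),(166,373),(428,399),(477,83)]]
for p in P: print("peg",A(p),(A(p)[1]-12.08)%60)
```

```text
cap [597.3252048   14.42839142  66.        ] peg (np.float64(113.1), np.float64(-108.76), array([563.6, -91.5,  80. ]))
[153 135] (np.float64(127.3), np.float64(174.78), array([473.2,  27.2,  46. ]))
[141 127] (np.float64(135.8), np.float64(171.1), array([465.8,  36.6,  46. ]))
[137 128] (np.float64(139.3), np.float64(171.05), array([462.4,  37.3,  46. ]))
[136 124] (np.float64(139.6), np.float64(169.77), array([462.6,  40.4,  46. ]))
[131 125] (np.float64(144.0), np.float64(169.66), array([458.4,  41.5,  46. ]))
[130 120] (np.float64(144.3), np.float64(168.12), array([458.8,  45.3,  46. ]))
[125 119] (np.float64(148.6), np.float64(167.47), array([454.9,  47.8,  46. ]))
[115 137] (np.float64(159.6), np.float64(171.65), array([442. ,  38.8,  46. ]))
[104 145] (np.float64(171.0), np.float64(172.74), array([430.3,  37.2,  46. ]))
[ 98 144] (np.float64(176.5), np.float64(171.97), array([425.2,  40.2,  46. ]))
[105 149] (np.float64(170.9), np.float64(173.82), array([430.1,  34. ,  46. ]))
[104 153] (np.float64(172.6), np.float64(174.71), array([428.1,  31.5,  46. ]))
[101 150] (np.float64
[... 1557 characters left out ...]
[461.4,  17.1,  46. ]))
[143 151] (np.float64(138.6), np.float64(178.41), array([461.4,  19.4,  46. ]))
[149 147] (np.float64(132.9), np.float64(177.99), array([467.2,  20.3,  46. ]))
[149 137] (np.float64(130.9), np.float64(174.96), array([469.6,  27.1,  46. ]))
peg (np.float64(111.8), np.float64(-29.63), array([697.2, -39.7,  80. ])) 18.29
peg (np.float64(111.7), np.float64(30.25), array([696.5,  71.9,  80. ])) 18.17
peg (np.float64(112.1), np.float64(90.32), array([599.4, 127.7,  80. ])) 18.239999999999995
peg (np.float64(112.1), np.float64(150.27), array([502.7,  71.2,  80. ])) 18.189999999999998
peg (np.float64(111.4), np.float64(-89.65), array([600.7, -95.8,  80. ])) 18.269999999999996
```

View pics/c3.png

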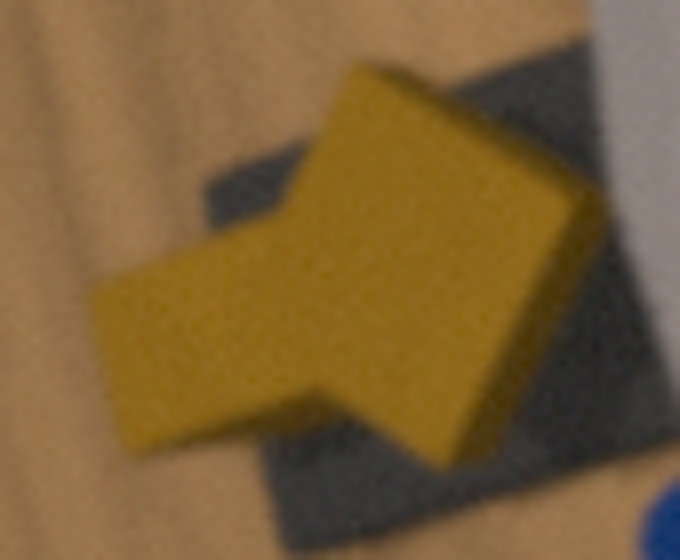

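Run:
```python
from h import *
o={"eef_pos":np.array([565.471,-90.790,142.278]),"tool_rot":R.from_matrix([[.307,.952,-.013],[.952,-.307,.003],[-.001,-.013,-1]]).as_rotvec()}
px=[(324,267),(168,178),(481,179),(169,5),(480,5)]
an=np.radians([-107.92,-167.92,-47.92,132.08,72.08])
W=np.array([wr(o,u,v,80)[:2] for u,v in px],np.float32);T=(112*np.c_[np.cos(an),np.sin(an)]).astype(np.float32)
H,_=cv2.estimateAffinePartial2D(W,T,method=cv2.LMEDS,ransacReprojThreshold=50)
S=np.hypot(H[0,0],H[1,0]);print("scale",S,"rot",np.degrees(np.arctan2(H[1,0],H[0,0])));print((W@H[:,:2].T+H[:,2]-T).round(1))
for n,p in dict(tip=(152.6,134.5),tail=(93.9,156),wing=(130.1,142.6),).items():
    q=H[:,:2]@wr(o,*p,46)[:2]+H[:,2];print(n,np.hypot(*q),np.degrees(np.arctan2(q[1],q[0])))
# side: where would arrow outline fall for given angles
for a in (172.5,173.5,174.5):
    t=np.radians(a);u=np.array([np.cos(t),np.sin(t)]);c=np.array([599.9,15.7])
    p=proj("side",[[*(c+r*u),46] for r in (127,184)]);print(a,((p-[230,185]+.5)*4.8-.5).round(0).tolist())
```

```text
scale 1.0064618650373789 rot 0.06900784941530361
[[  0.1  -0.4]
 [  0.3  -0. ]
 [ -0.3   0.1]
 [ -0.    0.2]
 [ 74.7 -83.2]]
tip 126.3953034944322 174.1637321954366
tail 181.9814061349675 174.199799531129
wing 146.42834030138454 174.24214732687616
172.5 [[534.0, 426.0], [632.0, 499.0]]
173.5 [[538.0, 423.0], [637.0, 495.0]]
174.5 [[541.0, 420.0], [642.0, 491.0]]
```

Call:
carry_out:
  deltas:
    - [0, -0.002, 0, 0.018]
    - [0.0001, -0.004, 0, 0.036]
    - [0.0002, -0.006, 0, 0.054]
    - [0.0003, -0.008, 0, 0.071]
    - [0.0004, -0.0095, 0, 0.085]
    - [0.0005, -0.0105, 0, 0.094]
    - [0.0006, -0.0115, 0, 0.103]
    - [0.0006, -0.0115, 0, 0.103]
    - [0.0006, -0.0115, 0, 0.103]
    - [0.0006, -0.0115, 0, 0.103]

```text
time_s: 7.3
eef_pos: [495.2, -23.9, 86.8]
tool_rot: [-3.083, -0.575, 0.016]
wrist_force: [-0.3, 0.5, -0.3]
opening: 0.301
```

Run:
```python
from h import *
o=manip.get_obs();print(o["time_s"],o["eef_pos"],o["wrist_force"],o["opening"]);M=R.from_rotvec(o["tool_rot"]).as_matrix()
d=o["eef_pos"][:2]-[600,15.6];print(np.hypot(*d),np.degrees(np.arctan2(d[1],d[0])),np.degrees(np.arctan2(M[1,0],M[0,0])))
cv2.imwrite("pics/s4.png",cv2.resize(manip.capture("side")[185:310,230:380,::-1],None,fx=4.8,fy=4.8,interpolation=cv2.INTER_CUBIC))
```

```text
7.3 [495.23480294 -23.87506575  86.80101659] [-0.34047197  0.48316609 -0.29153322] 0.3014822541874185
111.95547030102175 -159.353811416366 21.114926990529245
```

View pics/s4.png

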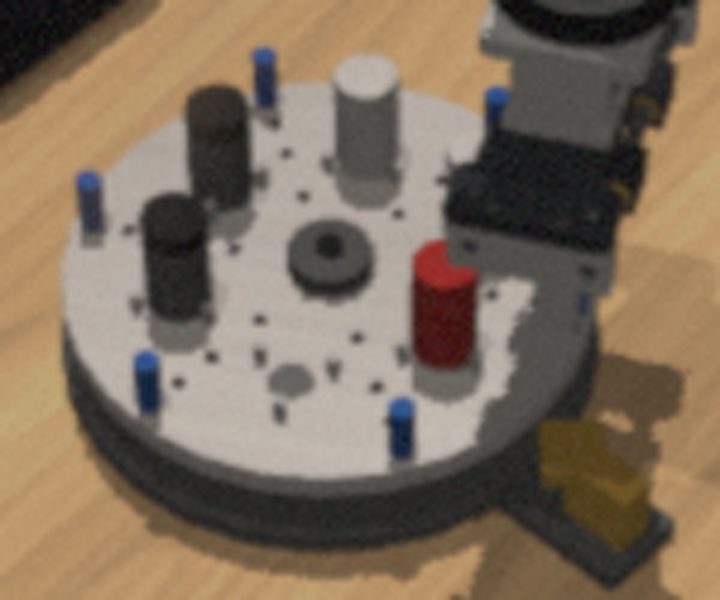

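Peg tops at (264,54), (90,180), (147,360), (402,406); red top near (445,262), arrow tip near (540,425).

Run:
```python
from h import *
c=np.array([600,15.7])
f=lambda u,v,z:ray("side",230+(u+.5)/4.8-.5,185+(v+.5)/4.8-.5,z)
for u,v in [(264,54),(90,180),(147,360),(402,406)]:
    p=f(u,v,80)[:2]-c;a=np.degrees(np.arctan2(p[1],p[0]));print(np.hypot(*p),a,(a-12.08)%60-60)
q=f(445,262,105)[:2]-c;print("red",np.hypot(*q),np.degrees(np.arctan2(q[1],q[0])))
```

```text
112.81212195754607 -35.6155219138904 -47.695521913890396
111.1803398997508 24.604683730980735 -47.47531626901927
111.90605488847915 84.60290224373614 -47.47709775626386
111.95847084327636 144.3708255067629 -47.7091744932371
red 69.700812536141 174.25606093865508
```

Call:
carry_out:
  deltas:
    - [0, 0.003, 0, 0]
    - [0, 0.006, 0, 0]
    - [0, 0.006, 0, 0]
    - [0, 0.006, -0.015, 0]
    - [0, 0.006, -0.035, 0]
    - [0, 0.006, -0.06, 0]
    - [0, 0.006, -0.09, 0]
    - [0, 0.006, -0.12, 0]
    - [0, 0.006, -0.15, 0]
    - [0, 0.03, -0.17, 0]
    - [0, 0.06, -0.17, 0]
    - [0, 0.09, -0.17, 0]
    - [0, 0.12, -0.17, 0]
    - [0, 0.15, -0.17, 0]
    - [0, 0.18, -0.17, 0]
    - [0, 0.2, -0.17, 0]
    - [0, 0.2, -0.17, 0]
    - [0, 0.2, -0.17, 0]
    - [0, 0.2, -0.17, 0]

```text
time_s: 8.93
eef_pos: [568.7, -209.8, 255.1]
tool_rot: [-3.082, -0.575, 0.017]
wrist_force: [-0.5, -0.2, 0.1]
opening: 0.301
```

Run:
```python
from h import *
o=manip.get_obs();print(o["time_s"],o["eef_pos"],o["wrist_force"])
cv2.imwrite("pics/s5.png",cv2.resize(manip.capture("side")[185:310,230:380,::-1],None,fx=4.8,fy=4.8,interpolation=cv2.INTER_CUBIC))
```

```text
8.9333 [ 568.70879255 -209.80920408  255.09461638] [-0.54011343 -0.2391063   0.06919147]
```

View pics/s5.png

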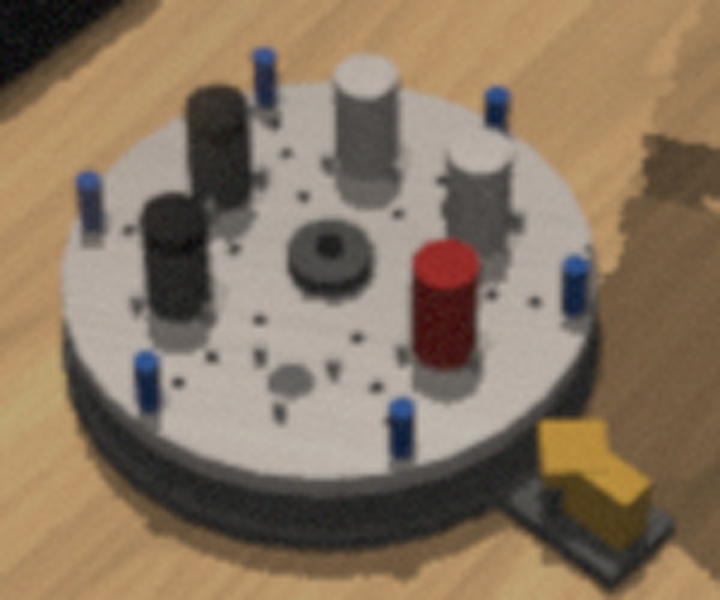

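The pegs are unchanged, with tops at (264,54), (90,180), (147,360), (402,406) and (575,264). The red canister's top is at (446,262), still in line with the arrow. All the canisters are upright and the hand is clear.

```bash
python3 -c "
from workcell import manip
print(manip.hand_in())"
```

```text
the job is handed in; nothing more can be done
None
```

The red canister now stands at the front, in line with the yellow arrow, and I've handed the job in. I lowered the part-open fingers around one rim peg and pushed the carousel about 47.6° clockwise. Then I backed off the peg, lifted, and moved the hand about 200 mm to the right. The robot clock read 8.9 s at the last check.

- **Alignment:** the red canister measured 174.3° around the axis at radius 69.7 mm, and the arrow 174.2°. The pegs put its nest at about 174.5°, so the error is about 0.3° (0.4 mm).
- **Disagreement:** my first reading of the arrow from the side camera gave 172–173.5°. I used the wrist camera value instead, because the arrow's tip, wings and tail all agreed on it to within 0.1°. An earlier wrist picture was taken while the arm was still moving, so I discarded it.
- **After retreat:** the carousel had not moved, all five canisters stood upright, and the wrist force was about zero. I didn't re-check the other things on the bench in a picture afterwards; every move stayed clear of where they had been seen.

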